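Set out the model hand mill on its display cards

ROBOT

A 6-joint arm with a two-finger parallel gripper is mounted at the origin on the work surface. World frame = base frame: x ahead of the robot, y to its left, z up, the work surface at z = 0. Lengths are in m, angles in rad, forces in N, time in s.
With the tool pointing down it reaches from about 0.3 to 0.875 m from the base axis. Payload 6.4 kg.
Tool frame: the origin (TCP) lies on the mounting face of the last link; the fingertips stand 173 mm ahead of it and the grasp point (between the pads) lies 155 mm ahead of it (ctrl.tip_reach is the distance from the TCP to the fingertips, in m); z points along the fingers, y is the line along which they close (so a half turn about z gives the same grasp; the last joint's range is limited). The gripper opens to 85 mm and grips with 20 to 120 N. Pads are 22 mm wide; open, the fingers measure 114 mm over their backs; the gripper's body (76 mm by 85 mm) begins 54 mm behind the grasp point. The pads swing forward as they close: fully open they stand 13 mm farther back than shut.
Start: joints at [-1.359, 0.181, 1.607, -0, 1.354, -0.206], TCP at [0.233, -0.526, 0.405] pointing down, gripper open.
Joint ranges: [-2.99, 2.99], [-0.89, 2.07], [0.3, 2.58], [-1.14, 4.28], [0, 2.63], [-3.12, 3.12]. Speed limits (rad/s): [2.57, 2.57, 3.01, 3.14, 3.14, 3.14].

INTERFACE

Orientations are given as a unit quaternion [w, x, y, z].
In Python, from bench import ctrl gives the robot as it stands.
- The arm moves only by the shell command python3 -m pendant 'ROWS'. ROWS is JSON, a list that holds one entry, the list of rows, each a list of 7 numbers: the opening, from 0 (shut) to 1 (fully open), then the shift along the tool's x, y, z in mm, then the turn, a rotation vector about the tool's x, y, z in rad. A call has 1 to 5 rows; each row is the pose to reach, as a shift and turn from the pose commanded when the call began, along the tool's axes at that moment; what a row does not reach only later rows make up. A row lasts 1/12 s, in which the tool goes at most 41.7 mm and 7.16 degrees, less where a joint would pass 70% of its speed; a pose out of reach is approached as far as the arm can. A call with a gripper value outside its range is refused whole. The fingers move at their own pace and stop on an object; the grip force is fixed at half the most. Time passes only in rows, so rows that repeat a pose let the fingers close. It gives the time, the measured TCP pose, the force, the opening and the grip force at its end, in the units of the state.
- ctrl.get_obs(): the state, without advancing time (a new reading comes with each control period).
- ctrl.camera(name): name is "side" or "top"; returns the picture (420x560x3 uint8, red, green, blue); there is no depth.
- ctrl.camera_params(name): a dict with "mtx" (3x3 intrinsics, pixels), "world_from_camera" (4x4, takes a point from camera to world coordinates). Camera axes: x right, y down, z forward; pixel columns grow to the right and rows downward; lengths in m; the calibration is good to about 2 mm. A picture is of the moment at which its call begins. camera_params takes no time and is no camera call.
- ctrl.hand_in(): hands the job in; it is judged then, once.
Trained networks look in the newest picture that a camera, given by its name, has taken for a name from the list of things; names that differ only in an ending like _2 or _b are one class to them, and where a whole thing is asked for, a point or a joint stands for the part that bears it (a point fixed in the world has none). Each returns a list of dicts, best first, with "confidence" (0 to 1); they miss things now and then, are a little off and sometimes report something else, mostly with a low value. They report only what shows in the picture. A call takes as long as a camera call. They do not tell look-alikes from the thing itself.
- ctrl.boxes_of(camera, name): "point" ([column, row] as shares, 0 to 1, of the picture: columns of its width, rows of its height, amid what is visible of it).
The state is a dict: "time_s": time; "q": joint angles; "dq": joint speeds; "joint_efforts": joint torques, N m; "eef_pos": TCP position; "eef_rot": TCP orientation; "wrist_force": force on the tool from outside, world axes, zero at the start; "torque": the same for the moment, N m; "opening": opening from 0.0 (shut) to 1.0 (fully open); "grasp_force": force on a finger pad.
Only numpy, scipy, OpenCV 4.12 (cv2) and the standard library are available. Lean on these libraries where they do the work, as an engineer would, in place of code of your own. Each camera call takes 0.05 s, during which the arm holds its last target. There are 200 camera calls.

TASK

Set out the parts of the pupils' clay hand mill for the exhibition: the large light-grey stone on the card with the round outline, the small dark stone centred on top of it, the red-brown sack on the oval outline and the black stick on the bar outline, each lying flat and centred, the sack and the stick turned along their outlines. Set everything down gently without dropping it. Leave the painted medallion, which is still wet, the clear tub and the jar of brushes where they are.

Things in the scene. Friction and masses are not known exactly. Their poses are not given: they have to be found in the camera images.
- bedstone_mid (a point): large light-grey clay millstone: a disc 62 mm in diameter and 20 mm high with dark scratched lines on its top, about 115 g, loose, lying flat on the table at the start. This point is the centre of the piece, half-way up; z up.
- runner_mid (a point): small dark-grey clay millstone: a disc 50 mm in diameter and 18 mm high with orange grains on its top, about 70 g, loose, lying flat on the table at the start. This point is the centre of the piece, half-way up; z up. When it lies on the large stone this point is 19 mm above the large stone's centre.
- sack_mid (a point): red-brown clay flour sack: a round-ended oval slab 64 mm long (its x axis), 44 mm wide (its y axis) and 24 mm high, straight sides with rounded edges, a small black knot on top that stands 5 mm up near the +x end, about 80 g, loose, lying flat on the table at the start. It may lie either way round on its outline. This point is the centre of the piece, half-way up; z up.
- stick_mid (a point): black clay handle stick: a square bar with rounded edges, 90 mm long (its x axis), 14 mm wide (y) and 14 mm high, about 20 g, loose, lying flat on the table at the start. It may lie either way round on its outline. This point is the centre of the piece, half-way up; z up.
- stone_card: a cream display card fixed to the table, 4 mm thick, a disc 88 mm in diameter, with a light-grey round outline (filled silhouette) 62 mm in diameter at its centre: the place of the large stone. Origin at the centre of the card's underside (table height), so its top is 4 mm above the origin; z up.
- sack_card: a cream display card fixed to the table, 4 mm thick, a round-ended oval 92 mm long (x) and 64 mm wide (y), with a red-brown oval outline (filled silhouette) 64 x 44 mm at its centre, long side along x: the place of the sack. Origin at the centre of the card's underside (table height), so its top is 4 mm above the origin; z up.
- stick_card: a cream display card fixed to the table, 4 mm thick, a rectangle 120 mm long (x) and 40 mm wide (y), with a black bar outline (filled silhouette) 90 x 14 mm at its centre, long side along x: the place of the stick. Origin at the centre of the card's underside (table height), so its top is 4 mm above the origin; z up.
- medallion: painted medallion to be left alone: a disc 56 mm in diameter and 8 mm high, dark-blue rim with a green, yellow and light-blue picture, loose, lying on the table among the pieces, no card of its own. Origin at the centre of its underside, z up.
- tub: clear plastic tub to be left alone: open box 120 mm (x) by 170 mm (y), 60 mm high, empty, loose, standing on the table to the left of the work. Origin at the centre of its underside.
- brush_jar: greenish glass jar of brushes to be left alone: 68 mm in diameter, 90 mm high, 175 mm to the tips of the brushes, loose, standing on the table to the right of the work. Origin at the centre of its underside.
There are look-alikes about, which are no part of the job. What is shaped like the part that bears bedstone_mid but blue is not meant. Several things look just like the part that bears sack_mid: the one meant starts farthest to the robot's right.

How it is judged:
At the end, for the whole second after the job is handed in: Large stone, sack and stick lie flat on their own cards, within 12 mm of the centres; small stone flat on the large one, centred within 8 mm; sack and stick along their outlines within 15 degrees, either way round; all released and at rest (below 0.02 m/s) (horizontal distance between bedstone_mid and stone_card below 0.012 m and z of bedstone_mid in the frame of stone_card between 0.009 and 0.019 m and angle between each of bedstone_mid, runner_mid, sack_mid, stick_mid's own z axis and vertical below 0.12 rad and horizontal distance between runner_mid and bedstone_mid below 0.008 m and z of runner_mid in the frame of bedstone_mid between 0.014 and 0.024 m and horizontal distance between sack_mid and sack_card below 0.012 m and z of sack_mid in the frame of sack_card between 0.011 and 0.021 m and horizontal distance between stick_mid and stick_card below 0.012 m and z of stick_mid in the frame of stick_card between 0.006 and 0.016 m and angle between the x axis of sack_mid and the x axis of sack_card, either way round below 0.26 rad and angle between the x axis of stick_mid and the x axis of stick_card, either way round below 0.26 rad and linear speed of each of bedstone, runner, sack, stick below 0.02 m/s); the robot touches nothing.
It fails at once if the painted medallion is moved by more than 10 mm (distance of medallion from where it was at the start of the episode above 0.01 m).
It fails at once if the plastic tub or the brush jar is moved by more than 30 mm (distance of any of tub, brush_jar from where it was at the start of the episode above 0.03 m).
It fails at once if a piece is dropped or thrown (it moves faster than 0.7 m/s, a fall of about 25 mm, out of the fingers) ((linear speed of bedstone above 0.7 m/s and contact force between bedstone and the fingers below 0.05 N) or (linear speed of runner above 0.7 m/s and contact force between runner and the fingers below 0.05 N) or (linear speed of sack above 0.7 m/s and contact force between sack and the fingers below 0.05 N) or (linear speed of stick above 0.7 m/s and contact force between stick and the fingers below 0.05 N)).
It also fails if it takes over 99 s, if anything falls off the work surface, if the arm or the gripper's body presses on something with over 40 N, if the wrist force passes 120 N, or if a joint passes its speed limit or range.

## Working session

There is one attempt and no reset: what is moved stays moved. The work goes in short steps, Python scripts to look and compute and a shell command to move; the robot and the scene stay as the last step left them, time stands still between calls to the robot, and variables do not carry over. Pictures are saved under pics/ and viewed, at most 14 in all, crops included, and the job is handed in when it is done.

```bash
ls; mkdir -p pics; python3 - <<'E'
from bench import ctrl
import cv2,numpy as np
for n in("top","side"):
    im=ctrl.camera(n); cv2.imwrite(f"pics/{n}0.png",im[:,:,::-1])
    p=ctrl.camera_params(n); print(n,np.round(p["mtx"],1).tolist(),np.round(p["world_from_camera"],4).tolist())
    for o in "bedstone_mid runner_mid sack_mid stick_mid stone_card sack_card stick_card medallion".split():
        print(o,[(round(b["point"][0]*560),round(b["point"][1]*420),round(b["confidence"],2)) for b in ctrl.boxes_of(n,o)])
o=ctrl.get_obs();print(o)
E
```

```text
pics
top [[394.5, 0.0, 267.5], [0.0, 394.5, 204.4], [0.0, 0.0, 1.0]] [[-0.0242, -0.9982, 0.0555, 0.4528], [-0.9997, 0.0247, 0.0089, -0.0005], [-0.0102, -0.0553, -0.9984, 1.1344], [0.0, 0.0, 0.0, 1.0]]
bedstone_mid [(351, 223, 0.86), (363, 263, 0.61)]
runner_mid [(242, 218, 0.65)]
sack_mid [(246, 137, 0.6), (292, 169, 0.58)]
stick_mid [(304, 219, 0.51)]
stone_card [(344, 165, 0.84)]
sack_card [(189, 226, 0.6), (294, 168, 0.32)]
stick_card [(240, 176, 0.66)]
medallion [(196, 176, 0.79)]
side [[417.2, 0.0, 280.0], [0.0, 417.2, 205.6], [0.0, 0.0, 1.0]] [[-0.9364, -0.2002, 0.2884, 0.2203], [-0.3507, 0.4981, -0.793, 0.8796], [0.0151, -0.8437, -0.5366, 0.6277], [0.0, 0.0, 0.0, 1.0]]
bedstone_mid [(372, 182, 0.68), (332, 179, 0.57)]
runner_mid [(291, 234, 0.81), (249, 230, 0.38)]
sack_mid [(263, 195, 0.74), (213, 210, 0.73)]
stick_mid [(317, 207, 0.64)]
stone_card [(282, 174, 0.54)]
sack_card [(280, 280, 0.56)]
stick_card [(252, 227, 0.74), (316, 205, 0.25)]
medallion [(219, 258, 0.71)]
{'time_s': 0.9, 'q': array([-1.35928803e+00,  1.80807581e-01,  1.60701302e+00,  1.10910078e-06,
        1.35379758e+00, -2.06305698e-01]), 'dq': array([ 0.00076274, -0.00210235, -0.00029791, -0.00080655,  0.00068811,
        0.00093391]), 'joint_efforts': array([ 9.44509629e-04, -4.44828022e+01, -3.51684952e+01, -1.57904033e-04,
        4.33765699e-04, -6.89744411e-06]), 'eef_pos': array([ 0.23332971, -0.52554356,  0.40467789]), 'eef_rot': array([-1.27641561e-05,  9.78258203e-01,  2.07390667e-01,  5.08341937e-07]), 'wrist_force': array([0.67915121, 0.59837726, 0.80966844]), 'torque': array([0.00553341, 0.01193531, 0.00966978]), 'grasp_force': 0.0, 'opening': 0.9981783179712}
```

```bash
python3 - <<'E'
import cv2
im=cv2.imread("pics/top0.png")[100:310,140:420]; cv2.imwrite("pics/top0c.png",cv2.resize(im,(800,600),interpolation=cv2.INTER_CUBIC))
E
```

```text
(no output)
```

View pics/top0c.png

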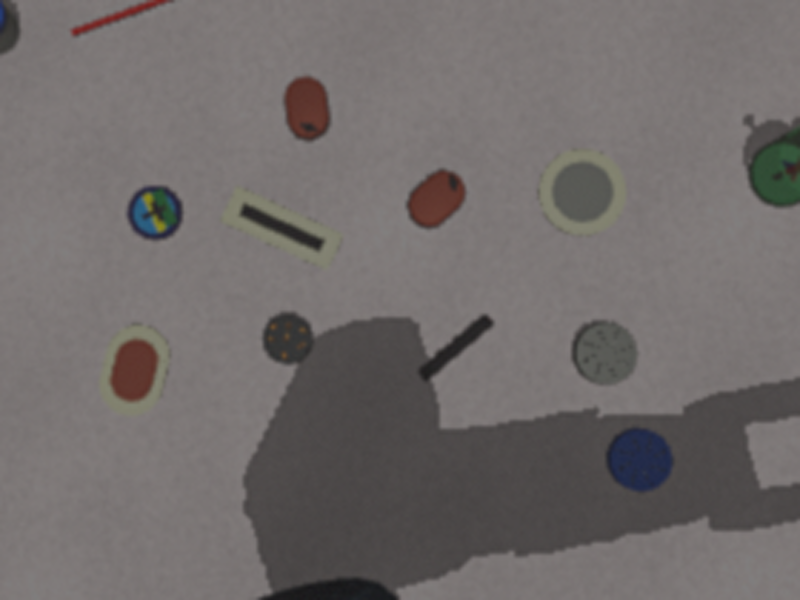

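View pics/side0.png

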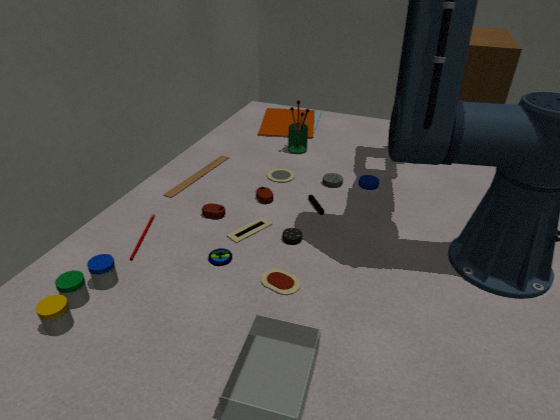

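```bash
cat > h.py <<'E'
import cv2,numpy as np
from bench import ctrl
from scipy.spatial.transform import Rotation as R
def w(cam,px,z):
    p=ctrl.camera_params(cam);T=p["world_from_camera"]
    d=T[:3,:3]@np.linalg.inv(p["mtx"])@[px[0],px[1],1]; return (T[:3,3]+d*(z-T[2,3])/d[2])[:2]
def blob(im,seed,z,tol=22,cam="top",S=4,win=32):
    x0,y0=int(seed[0]-win),int(seed[1]-win)
    c=cv2.resize(im[y0:y0+2*win,x0:x0+2*win],None,fx=S,fy=S,interpolation=cv2.INTER_CUBIC).astype(float)
    s=win*S; med=np.median(c[s-6:s+7,s-6:s+7].reshape(-1,3),0)
    m=(np.abs(c-med).max(2)<tol).astype(np.uint8); m=cv2.morphologyEx(m,cv2.MORPH_CLOSE,np.ones((7,7)))
    n,l=cv2.connectedComponents(m); k=l[s,s]
    cs,_=cv2.findContours((l==k).astype(np.uint8),0,2); q=cv2.convexHull(max(cs,key=cv2.contourArea))[:,0]
    pts=np.array([w(cam,((a+.5)/S-.5+x0,(b+.5)/S-.5+y0),z) for a,b in q])*1000
    (cx,cy),sz,_=cv2.minAreaRect(pts.astype(np.float32)); 
    bx=cv2.boxPoints(cv2.minAreaRect(pts.astype(np.float32))); e=[bx[1]-bx[0],bx[2]-bx[1]]; L=max(e,key=np.linalg.norm)
    return round(cx,1),round(cy,1),np.round(sorted(sz),1).tolist(),"long axis deg",round(float(np.degrees(np.arctan2(L[1],L[0])))%180,1)
def tool():
    o=ctrl.get_obs();q=o["eef_rot"];r=R.from_quat([q[1],q[2],q[3],q[0]]);return o,np.array(o["eef_pos"])*1000,r
def go(x,y,z,yaw):
    "shift (mm) and rotvec (rad) in tool axes to bring fingertips to x,y,z(mm) with closing line at yaw deg"
    o,p,r=tool(); tip=z+173
    c=[]
    for a in (yaw,yaw+180):
        yv=np.array([np.cos(np.radians(a)),np.sin(np.radians(a)),0]);zv=np.array([0,0,-1.]);xv=np.cross(yv,zv)
        rr=r.inv()*R.from_matrix(np.c_[xv,yv,zv]); c.append(rr.as_rotvec())
    c=min(c,key=np.linalg.norm)
    print("t",o["time_s"],"shift",np.round(r.inv().apply(np.array([x,y,tip])-p),1),"rot",np.round(c,3),"q6",round(o["q"][5],2),"tip",np.round(p-[0,0,173],1),"yaw",round(np.degrees(np.arctan2(*r.as_matrix()[[1,0],[1,1]])),1),"open",round(o["opening"],3),"F",round(o["grasp_force"],1))
E
python3 - <<'E'
from h import *
im=cv2.imread("pics/top0.png")
for n,s,z,t in [("bed",(351.5,223),.015,35),("run",(241,218),.013,30),("sack",(292,169),.014,30),("stick",(299,221.5),.01,16),("stonecard",(344,167),.004,22),("sackcard",(187,229),.004,30),("stickcard",(238.5,180),.004,30),("med",(194,174),.006,200),("sack2",(247,137),.014,30)]:
    print(n,blob(im,s,z,t))
go(450,0,200,90)
E
```

```text
bed (458.1, -224.3, [180.4, 180.9], 'long axis deg', 178.2)
run (445.8, 55.2, [114.1, 115.9], 'long axis deg', 88.6)
sack (614.3, -63.7, [44.6, 63.4], 'long axis deg', 132.0)
stick (465.4, -77.8, [13.4, 88.0], 'long axis deg', 129.3)
stonecard (619.1, -211.5, [60.9, 61.4], 'long axis deg', 151.7)
sackcard (450.6, 243.4, [42.5, 61.4], 'long axis deg', 164.3)
stickcard (590.5, 92.3, [11.7, 87.6], 'long axis deg', 63.7)
med (610.6, 221.0, [185.0, 186.2], 'long axis deg', 179.0)
sack2 (708.6, 63.6, [43.0, 64.5], 'long axis deg', 6.9)
t 0.9 shift [ 411.3 -392.4   31.7] rot [-0.    -0.     0.418] q6 -0.21 tip [ 233.3 -525.5  231.7] yaw -66.1 open 0.998 F 0.0
```

```bash
python3 - <<'E'
from h import *
print(w("top",(351.4,222.9),.015)*1000,w("top",(240.5,218),.013)*1000, ctrl.tip_reach)
im=cv2.imread("pics/top0.png"); g=cv2.resize(cv2.cvtColor(im,cv2.COLOR_BGR2GRAY),None,fx=4,fy=4,interpolation=cv2.INTER_CUBIC)
for s,r,z in [((351.4,222.9),11,.015),((240.5,218),9,.013)]:
    x0,y0=int(s[0])-20,int(s[1])-20
    c=cv2.HoughCircles(g[4*y0:4*y0+160,4*x0:4*x0+160],cv2.HOUGH_GRADIENT,1,200,param1=80,param2=8,minRadius=4*r-8,maxRadius=4*r+8)
    if c is not None: a=c[0,0]; px=((a[0]+.5)/4-.5+x0,(a[1]+.5)/4-.5+y0);print(px,a[2],w("top",px,z)*1000)
B=w("top",(351.4,222.9),.015)*1000
go(B[0],B[1],60,-66.1)
E
```

```text
[ 456.8315362  -226.60781926] [478.38370453  87.05168342] 0.1734
(np.float32(352.25), np.float32(222.25)) 50.3 [ 458.60874601 -229.07206898]
(np.float32(240.75), np.float32(218.0)) 37.0 [478.36635218  86.34053698]
t 0.9 shift [ 325.6 -182.5  171.7] rot [-0.    -0.     0.001] q6 -0.21 tip [ 233.3 -525.5  231.7] yaw -66.1 open 0.998 F 0.0
```

```bash
python3 -m pendant '[[[1,163,-91,86,0,0,0],[1,163,-91,86,0,0,0],[1,163,-91,86,0,0,0],[1,163,-91,86,0,0,0],[1,163,-91,86,0,0,0]]]'
python3 -m pendant '[[[1,163,-91,86,0,0,0],[1,163,-91,86,0,0,0],[1,163,-91,86,0,0,0],[1,163,-91,86,0,0,0],[1,163,-91,86,0,0,0]]]'
python3 - <<'E'
from h import *
go(457,-227,2,-66.1)
for n in("top","side"):
    im=ctrl.camera(n); cv2.imwrite(f"pics/{n}1.png",im[:,:,::-1])
E
```

```text
time_s: 1.32
eef_pos: [0.3461, -0.3745, 0.3179]
eef_rot: [-0.0, 0.978, 0.207, 0.0]
wrist_force: [1.5, -0.1, -0.4]
opening: 0.999
grasp_force: 0.0
time_s: 1.73
eef_pos: [0.4583, -0.2251, 0.232]
eef_rot: [0.0, 0.978, 0.207, 0.0]
wrist_force: [0.6, -1.0, -0.1]
opening: 0.997
grasp_force: 0.0
t 1.7333 shift [-2.   1.2 57. ] rot [ 0.    -0.     0.001] q6 0.46 tip [ 458.3 -225.1   59. ] yaw -66.1 open 0.997 F 0.0
```

```bash
python3 - <<'E'
import cv2
im=cv2.imread("pics/side1.png")[60:240,220:460]; cv2.imwrite("pics/side1c.png",cv2.resize(im,(800,600),interpolation=cv2.INTER_CUBIC))
E
```

```text
(no output)
```

View pics/side1c.png

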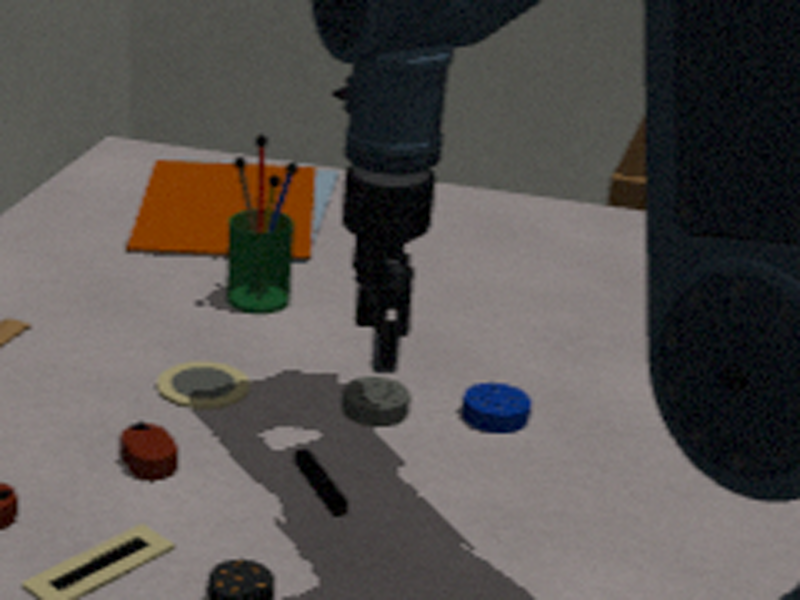

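```bash
python3 - <<'E'
from h import *
print(w("side",(332.5,179.6),.01)*1000, w("side",(335.8,170.5),.066)*1000, w("side",(280.5,174.5),.004)*1000)
E
```

```text
[ 454.70123719 -232.46315726] [ 438.28164606 -188.57231381] [ 618.0644091  -213.70498926]
```

```bash
python3 -m pendant '[[[1,-3,3,30,0,0,0],[1,-3,3,50,0,0,0],[1,-3,3,56,0,0,0],[1,-3,3,56,0,0,0]]]'
python3 -m pendant '[[[0,0,0,0,0,0,0],[0,0,0,0,0,0,0],[0,0,0,0,0,0,0],[0,0,0,0,0,0,0],[0,0,0,0,0,0,0]]]'
python3 -m pendant '[[[0,0,0,0,0,0,0],[0,0,0,0,0,0,0],[0,0,0,0,0,0,0]]]'
```

```text
time_s: 2.17
eef_pos: [0.4551, -0.2307, 0.1753]
eef_rot: [-0.001, 0.978, 0.207, -0.001]
wrist_force: [0.0, 0.2, -0.2]
opening: 0.999
grasp_force: 0.0
time_s: 2.58
eef_pos: [0.4565, -0.2316, 0.1788]
eef_rot: [0.001, 0.978, 0.207, 0.001]
wrist_force: [-2.6, 0.9, 6.2]
opening: 0.694
grasp_force: 63.3
time_s: 2.83
eef_pos: [0.4565, -0.2316, 0.1788]
eef_rot: [0.001, 0.978, 0.207, 0.001]
wrist_force: [-1.8, 1.2, 5.5]
opening: 0.692
grasp_force: 63.3
```

```bash
python3 -m pendant '[[[0,0,0,-20,0,0,0],[0,0,0,-50,0,0,0],[0,0,0,-50,0,0,0]]]'
python3 - <<'E'
from h import *
go(618.5,-212.5,35,-66.1)
E
```

```text
time_s: 3.08
eef_pos: [0.4579, -0.2327, 0.2326]
eef_rot: [0.004, 0.978, 0.207, 0.003]
wrist_force: [1.9, -1.9, -0.6]
opening: 0.695
grasp_force: 65.4
t 3.0833 shift [154.8  46.5  25.7] rot [ 0.009 -0.004  0.001] q6 0.45 tip [ 457.9 -232.7   59.6] yaw -66.1 open 0.695 F 65.4
```

```bash
python3 -m pendant '[[[0,37,11,5,0,0,0],[0,75,22,10,0,0,0],[0,115,35,20,0,0,0],[0,155,46,24,0,0,0],[0,155,46,24,0,0,0]]]'
python3 -m pendant '[[[0,0,0,0,0,0,0],[0,0,0,0,0,0,0]]]'
python3 - <<'E'
from h import *
for n in("top","side"):
    im=ctrl.camera(n); cv2.imwrite(f"pics/{n}2.png",im[:,:,::-1])
    c=im[120:216,280:408] if n=="top" else im[126:222,216:344]
    cv2.imwrite(f"pics/{n}2c.png",cv2.resize(c[:,:,::-1],(400,300),interpolation=cv2.INTER_CUBIC))
cv2.imwrite("pics/2.png",cv2.hconcat([cv2.imread("pics/top2c.png"),cv2.imread("pics/side2c.png")]))
go(618.5,-212.5,10,-66.1)
E
```

```text
time_s: 3.5
eef_pos: [0.6214, -0.2091, 0.2023]
eef_rot: [0.001, 0.978, 0.208, 0.002]
wrist_force: [-1.1, 0.7, -0.8]
opening: 0.696
grasp_force: 65.3
time_s: 3.67
eef_pos: [0.616, -0.2099, 0.2026]
eef_rot: [-0.0, 0.978, 0.208, -0.0]
wrist_force: [0.5, 0.4, -1.1]
opening: 0.695
grasp_force: 65.3
t 3.7667 shift [ 2.   3.3 20.1] rot [-0.  0.  0.] q6 0.64 tip [ 615.3 -210.3   30.1] yaw -66.1 open 0.698 F 65.3
```

View pics/2.png

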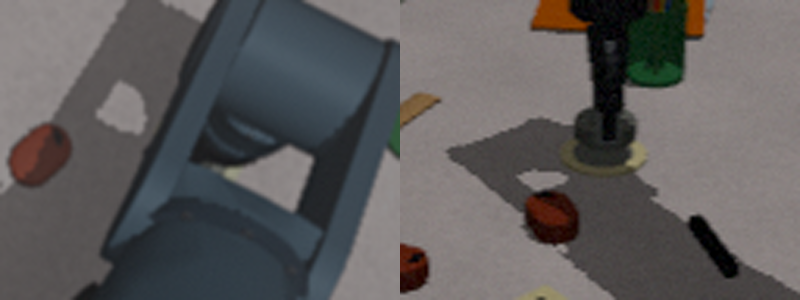

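```bash
python3 -m pendant '[[[0,2,3,6,0,0,0],[0,2,3,12,0,0,0],[0,2,3,17,0,0,0],[0,2,3,20,0,0,0],[0,2,3,20,0,0,0]]]'
python3 -m pendant '[[[0,0,0,1,0,0,0],[0,0,0,1,0,0,0]]]'
```

```text
time_s: 4.18
eef_pos: [0.6189, -0.2122, 0.1829]
eef_rot: [-0.0, 0.978, 0.207, -0.001]
wrist_force: [-3.1, -0.2, 3.7]
opening: 0.698
grasp_force: 65.6
time_s: 4.35
eef_pos: [0.6189, -0.2122, 0.1828]
eef_rot: [-0.0, 0.978, 0.207, -0.001]
wrist_force: [-5.1, 1.0, 11.0]
opening: 0.693
grasp_force: 66.6
```

```bash
python3 -m pendant '[[[0.85,0,0,-1,0,0,0],[1,0,0,-1,0,0,0],[1,0,0,-1,0,0,0],[1,0,0,-1,0,0,0],[1,0,0,-1,0,0,0]]]'
python3 -m pendant '[[[1,0,0,-15,0,0,0],[1,0,0,-40,0,0,0],[1,0,0,-60,0,0,0],[1,0,0,-60,0,0,0]]]'
python3 - <<'E'
from h import *
go(478,87,60,-66.1)
im=ctrl.camera("side")[:,:,::-1]; print(blob(im.copy(),(280.5,170),.014,35,"side"))
E
```

```text
time_s: 4.77
eef_pos: [0.6192, -0.212, 0.1824]
eef_rot: [-0.0, 0.978, 0.207, -0.0]
wrist_force: [0.6, -0.5, 0.1]
opening: 0.999
grasp_force: 0.0
time_s: 5.1
eef_pos: [0.6212, -0.2129, 0.2489]
eef_rot: [0.003, 0.978, 0.207, 0.003]
wrist_force: [1.4, -1.4, 1.3]
opening: 1.003
grasp_force: 0.0
t 5.1 shift [  -9.3 -332.3   13.5] rot [ 0.007 -0.005  0.001] q6 0.64 tip [ 621.2 -212.9   75.9] yaw -66.1 open 1.003 F 0.0
(604.9, -155.4, [182.4, 242.4], 'long axis deg', 114.3)
```

```bash
python3 -m pendant '[[[1,-5,-166,5,0,0,0],[1,-5,-166,5,0,0,0],[1,-5,-166,5,0,0,0],[1,-5,-166,5,0,0,0],[1,-5,-166,5,0,0,0]]]'
python3 -m pendant '[[[1,-5,-166,5,0,0,0],[1,-5,-166,5,0,0,0],[1,-5,-166,5,0,0,0],[1,-5,-166,5,0,0,0],[1,-5,-166,5,0,0,0]]]'
python3 - <<'E'
from h import *
print(w("side",(291.5,235.5),.009)*1000)
for n in("top","side"):
    im=ctrl.camera(n); cv2.imwrite(f"pics/{n}3.png",im[:,:,::-1])
    c=im[120:216,280:408] if n=="top" else im[166:262,216:344]
    cv2.imwrite(f"pics/{n}3c.png",cv2.resize(c[:,:,::-1],(400,300),interpolation=cv2.INTER_CUBIC))
    for k in ("bedstone_mid","runner_mid"):
        for b in ctrl.boxes_of(n,k): px=(b["point"][0]*560,b["point"][1]*420);print(n,k,np.round(px,1),round(b["confidence"],2),w(n,px,.02 if k[0]=="b" else .012)*1000)
cv2.imwrite("pics/3.png",cv2.hconcat([cv2.imread("pics/top3c.png"),cv2.imread("pics/side3c.png")]))
go(478,87,5,-66.1)
E
```

```text
time_s: 5.57
eef_pos: [0.5431, -0.0563, 0.2355]
eef_rot: [-0.003, 0.978, 0.209, -0.003]
wrist_force: [0.1, -0.2, -0.2]
opening: 1.003
grasp_force: 0.0
time_s: 5.98
eef_pos: [0.4712, 0.0923, 0.2313]
eef_rot: [-0.002, 0.978, 0.21, -0.003]
wrist_force: [0.2, -0.2, -0.7]
opening: 0.998
grasp_force: 0.0
[477.61068739  84.45919888]
top bedstone_mid [345.8 165.9] 0.79 [ 618.73014305 -215.54390217]
top bedstone_mid [361.1 262.6] 0.58 [ 345.25041485 -248.6679564 ]
side bedstone_mid [372.3 182.2] 0.78 [ 335.87352165 -243.84058065]
side bedstone_mid [275.8 169.3] 0.43 [ 633.61394245 -212.38845357]
side runner_mid [291.2 237.4] 0.69 [474.49686616  95.91343941]
t 6.2833 shift [ 1.9  0.1 54.9] rot [ 0.    -0.    -0.001] q6 1.09 tip [476.2  86.3  59.9] yaw -66.2 open 1.0 F 0.0
```

View pics/3.png

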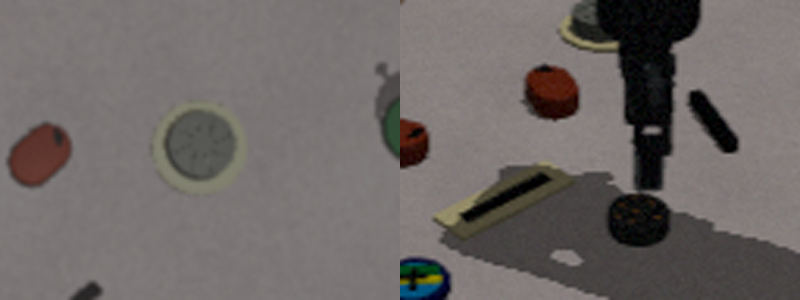

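```bash
python3 -m pendant '[[[1,2,0,20,0,0,0],[1,2,0,40,0,0,0],[1,2,0,47,0,0,0],[1,2,0,47,0,0,0]]]'
python3 -m pendant '[[[0,0,0,0,0,0,0],[0,0,0,0,0,0,0],[0,0,0,0,0,0,0],[0,0,0,0,0,0,0],[0,0,0,0,0,0,0]]]'
python3 -m pendant '[[[0,0,0,0,0,0,0],[0,0,0,0,0,0,0],[0,0,0,0,0,0,0]]]'
python3 - <<'E'
from h import *
print([w("top",(344.1,165.9),z)*1000 for z in (.024,.02)])
im=cv2.imread("pics/top3.png"); print(blob(im,(344.2,166),.02,50),blob(im,(344.2,166),.02,25))
E
```

```text
time_s: 6.62
eef_pos: [0.4766, 0.0873, 0.1839]
eef_rot: [-0.001, 0.978, 0.206, -0.002]
wrist_force: [-0.8, -0.1, -0.7]
opening: 1.001
grasp_force: 0.0
time_s: 7.03
eef_pos: [0.478, 0.0882, 0.1875]
eef_rot: [0.0, 0.978, 0.208, 0.001]
wrist_force: [-4.0, -2.3, 11.6]
opening: 0.531
grasp_force: 59.5
time_s: 7.28
eef_pos: [0.478, 0.0881, 0.1876]
eef_rot: [0.0, 0.978, 0.208, 0.001]
wrist_force: [-3.6, -0.5, 10.3]
opening: 0.521
grasp_force: 59.6
[array([ 618.25823054, -209.97491681]), array([ 618.85417122, -210.72937392])]
(620.4, -209.4, [181.4, 183.1], 'long axis deg', 178.3) (619.7, -208.7, [65.1, 66.7], 'long axis deg', 133.5)
```

```bash
python3 -m pendant '[[[0,0,0,-20,0,0,0],[0,0,0,-60,0,0,0],[0,0,0,-60,0,0,0]]]'
python3 -m pendant '[[[0,5,166,0,0,0,0],[0,5,166,0,0,0,0],[0,5,166,0,0,0,0],[0,5,166,0,0,0,0],[0,5,166,0,0,0,0]]]'
python3 - <<'E'
from h import *
go(619,-211.5,60,-66.1)
E
```

```text
time_s: 7.53
eef_pos: [0.4802, 0.0883, 0.2524]
eef_rot: [0.001, 0.978, 0.208, 0.005]
wrist_force: [2.6, 0.5, 0.2]
opening: 0.076
grasp_force: 0.0
time_s: 7.95
eef_pos: [0.5525, -0.0676, 0.2481]
eef_rot: [0.003, 0.979, 0.205, 0.003]
wrist_force: [-0.5, -0.4, -0.2]
opening: 0.006
grasp_force: 0.0
t 7.95 shift [  3.  158.4  16.1] rot [ 0.007 -0.005 -0.004] q6 0.82 tip [552.5 -67.6  75.1] yaw -66.3 open 0.006 F 0.0
```

```bash
python3 -m pendant '[[[1,-5,-160,0,0,0,0],[1,-5,-160,0,0,0,0],[1,-5,-160,0,0,0,0],[1,-5,-160,0,0,0,0],[1,-5,-160,0,0,0,0]]]'
python3 - <<'E'
from h import *
for n in("top","side"):
    im=ctrl.camera(n); cv2.imwrite(f"pics/{n}4.png",im[:,:,::-1])
    c=im[170:266,180:308] if n=="top" else im[166:262,216:344]
    cv2.imwrite(f"pics/{n}4c.png",cv2.resize(c[:,:,::-1],(400,300),interpolation=cv2.INTER_CUBIC))
    for b in ctrl.boxes_of(n,"runner_mid"): px=(b["point"][0]*560,b["point"][1]*420);print(n,np.round(px,1),round(b["confidence"],2),w(n,px,.012)*1000)
cv2.imwrite("pics/4.png",cv2.hconcat([cv2.imread("pics/top4c.png"),cv2.imread("pics/side4c.png")]))
go(478,87,0,-66.1)
E
```

```text
time_s: 8.37
eef_pos: [0.4764, 0.0873, 0.2457]
eef_rot: [-0.001, 0.978, 0.209, -0.001]
wrist_force: [0.1, 0.7, 1.1]
opening: 0.706
grasp_force: 0.0
top [ 99.1 260.5] 0.59 [367.64794364 491.20063359]
side [292.5 228.2] 0.49 [484.25589393  58.03400275]
side [316.6 207.1] 0.44 [455.20999328 -60.3578126 ]
t 8.5667 shift [-0.5 -5.2 73.6] rot [ 0.001 -0.002  0.001] q6 1.08 tip [480.4  82.5  73.6] yaw -66.0 open 0.997 F 0.0
```

View pics/4.png

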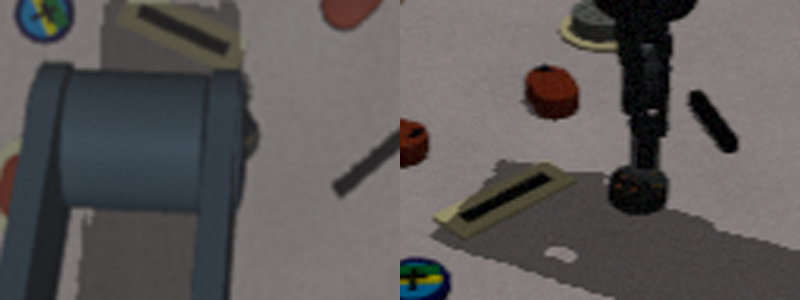

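```bash
python3 -m pendant '[[[1,0,160,0,0,0,0],[1,0,160,0,0,0,0],[1,0,160,0,0,0,0],[1,0,160,0,0,0,0],[1,0,160,0,0,0,0]]]'
python3 - <<'E'
from h import *
print(w("side",(292.5,227),.01)*1000)
im=ctrl.camera("top")[:,:,::-1].copy(); cv2.imwrite("pics/top5.png",im)
cv2.imwrite("pics/5.png",cv2.resize(im[170:266,180:308],(800,600),interpolation=cv2.INTER_CUBIC))
for b in ctrl.boxes_of("top","runner_mid"): px=(b["point"][0]*560,b["point"][1]*420);print(np.round(px,1),round(b["confidence"],2),w("top",px,.012)*1000)
E
```

```text
time_s: 8.98
eef_pos: [0.5477, -0.0707, 0.2471]
eef_rot: [0.002, 0.979, 0.204, 0.002]
wrist_force: [-0.1, 0.2, 1.0]
opening: 0.999
grasp_force: 0.0
[486.78775274  50.43351246]
[257.4 211.8] 0.73 [494.85822565  38.70116207]
```

View pics/5.png

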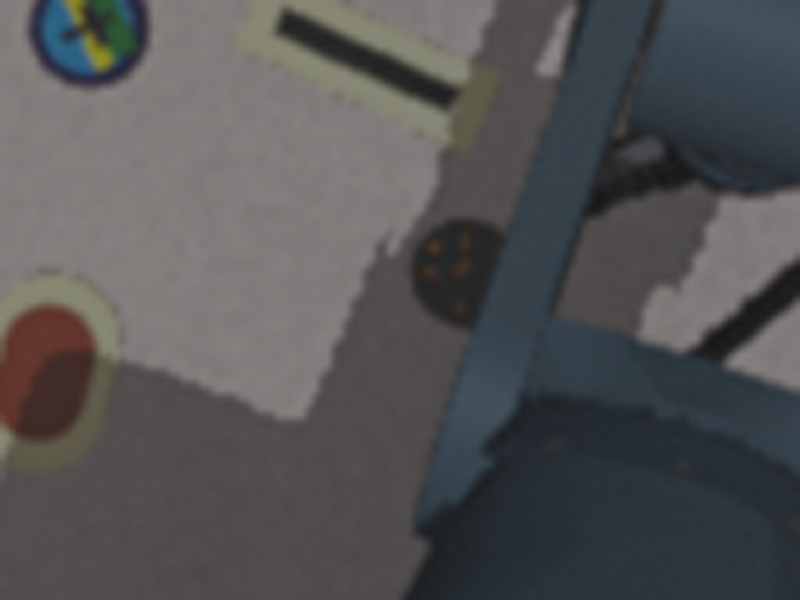

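```bash
python3 - <<'E'
from h import *
P=w("top",(254.1,213.3),.014)*1000; print(P)
go(P[0],P[1],60,-66.1)
E
```

```text
[490.7655565   48.03728957]
t 9.0833 shift [  -4.  -126.5   12.8] rot [ 0.    -0.    -0.004] q6 0.82 tip [545.2 -66.2  72.8] yaw -66.3 open 0.999 F 0.0
```

```bash
python3 -m pendant '[[[1,-4,-127,13,0,0,0],[1,-4,-127,13,0,0,0],[1,-4,-127,13,0,0,0],[1,-4,-127,13,0,0,0],[1,-4,-127,13,0,0,0]]]'
python3 -m pendant '[[[1,0,0,0,0,0,0],[1,0,0,0,0,0,0]]]'
python3 - <<'E'
from h import *
go(490,49,-1,-66.1)
E
```

```text
time_s: 9.5
eef_pos: [0.4875, 0.0535, 0.2321]
eef_rot: [-0.001, 0.978, 0.209, -0.001]
wrist_force: [0.7, -0.0, 0.4]
opening: 1.003
grasp_force: 0.0
time_s: 9.67
eef_pos: [0.4901, 0.0505, 0.2332]
eef_rot: [0.0, 0.978, 0.207, 0.001]
wrist_force: [0.0, 0.3, 0.0]
opening: 0.999
grasp_force: 0.0
t 9.6667 shift [-0.7  1.3 61.2] rot [ 0.001 -0.001  0.   ] q6 1.01 tip [490.1  50.5  60.2] yaw -66.1 open 0.999 F 0.0
```

Descend with a pre-closed opening and watch the contact force.

```bash
python3 -m pendant '[[[1,0,1,25,0,0,0],[1,0,1,45,0,0,0],[1,0,1,58,0,0,0],[1,0,1,61,0,0,0],[1,0,1,61,0,0,0]]]'
python3 -m pendant '[[[0,0,0,0,0,0,0],[0,0,0,0,0,0,0],[0,0,0,0,0,0,0],[0,0,0,0,0,0,0],[0,0,0,0,0,0,0]]]'
python3 -m pendant '[[[0,0,0,0,0,0,0],[0,0,0,0,0,0,0],[0,0,0,0,0,0,0]]]'
python3 -m pendant '[[[0,0,0,-4,0,0,0],[0,0,0,-8,0,0,0],[0,0,0,-8,0,0,0]]]'
```

```text
time_s: 10.08
eef_pos: [0.4899, 0.0491, 0.171]
eef_rot: [-0.0, 0.978, 0.207, -0.001]
wrist_force: [-0.4, -0.7, 0.2]
opening: 0.999
grasp_force: 0.0
time_s: 10.5
eef_pos: [0.4907, 0.0498, 0.1733]
eef_rot: [0.001, 0.978, 0.207, 0.001]
wrist_force: [-0.3, -1.3, 6.3]
opening: 0.561
grasp_force: 61.1
time_s: 10.75
eef_pos: [0.4907, 0.0499, 0.1733]
eef_rot: [0.001, 0.978, 0.207, 0.001]
wrist_force: [-1.7, -1.0, 6.2]
opening: 0.566
grasp_force: 61.1
time_s: 11.0
eef_pos: [0.4903, 0.0501, 0.1808]
eef_rot: [0.0, 0.978, 0.207, 0.001]
wrist_force: [-0.0, -0.6, 0.6]
opening: 0.56
grasp_force: 61.7
```

```bash
python3 -m pendant '[[[0,0,0,-15,0,0,0],[0,0,0,-35,0,0,0],[0,0,0,-55,0,0,0],[0,0,0,-60,0,0,0],[0,0,0,-60,0,0,0]]]'
python3 -m pendant '[[[0,0,35,0,0,0,0],[0,0,70,0,0,0,0],[0,1,105,0,0,0,0],[0,2,140,0,0,0,0],[0,3,160,0,0,0,0]]]'
python3 - <<'E'
from h import *
go(619,-211.5,45,-66.1)
E
```

```text
time_s: 11.42
eef_pos: [0.4907, 0.05, 0.2413]
eef_rot: [0.001, 0.978, 0.207, 0.002]
wrist_force: [-0.3, -0.2, 0.2]
opening: 0.564
grasp_force: 61.9
time_s: 11.83
eef_pos: [0.5582, -0.098, 0.2384]
eef_rot: [0.0, 0.978, 0.207, -0.0]
wrist_force: [0.7, 0.1, 0.3]
opening: 0.564
grasp_force: 62.0
t 11.8333 shift [  9.7 128.4  20.5] rot [ 0.     0.    -0.001] q6 0.77 tip [558.2 -98.   65.4] yaw -66.2 open 0.564 F 62.0
```

```bash
python3 -m pendant '[[[0,2,35,0,0,0,0],[0,5,70,0,0,0,0],[0,8,105,5,0,0,0],[0,10,128,15,0,0,0],[0,10,128,15,0,0,0]]]'
python3 -m pendant '[[[0,0,0,0,0,0,0],[0,0,0,0,0,0,0]]]'
python3 - <<'E'
from h import *
im=ctrl.camera("side"); cv2.imwrite("pics/side6.png",im[:,:,::-1])
cv2.imwrite("pics/6.png",cv2.resize(im[126:222,216:344,::-1],(800,600),interpolation=cv2.INTER_CUBIC))
go(619,-211.5,24.5,-66.1)
E
```

```text
time_s: 12.25
eef_pos: [0.6189, -0.212, 0.2214]
eef_rot: [0.0, 0.979, 0.206, -0.001]
wrist_force: [-1.5, -0.3, -1.0]
opening: 0.561
grasp_force: 62.1
time_s: 12.42
eef_pos: [0.6177, -0.2072, 0.2229]
eef_rot: [-0.001, 0.978, 0.207, -0.001]
wrist_force: [0.2, 0.7, -0.1]
opening: 0.56
grasp_force: 62.1
t 12.4667 shift [-0.9  4.8 26. ] rot [-0.002  0.001  0.001] q6 0.65 tip [ 617.9 -206.8   50.5] yaw -66.0 open 0.56 F 62.1
```

View pics/6.png

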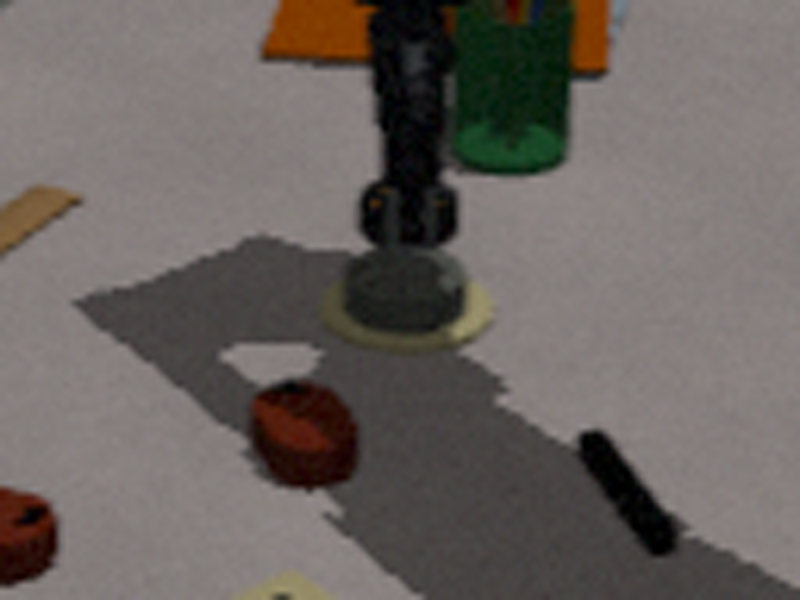

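```bash
python3 -m pendant '[[[0,1,5,5,0,0,0],[0,1,5,12,0,0,0],[0,1,5,18,0,0,0],[0,1,5,22,0,0,0],[0,1,5,24,0,0,0]]]'
python3 -m pendant '[[[0,0,0,1,0,0,0],[0,0,0,2,0,0,0],[0,0,0,2,0,0,0]]]'
```

```text
time_s: 12.88
eef_pos: [0.6211, -0.2115, 0.1994]
eef_rot: [-0.001, 0.978, 0.208, -0.001]
wrist_force: [-0.4, -0.8, -0.6]
opening: 0.559
grasp_force: 62.1
time_s: 13.13
eef_pos: [0.6215, -0.212, 0.1986]
eef_rot: [-0.0, 0.978, 0.207, -0.0]
wrist_force: [-0.7, 0.4, -0.6]
opening: 0.561
grasp_force: 62.1
```

```bash
python3 -m pendant '[[[0,0,0,1,0,0,0],[0,0,0,1,0,0,0],[0,0,0,1,0,0,0]]]'; python3 -m pendant '[[[0,0,0,1,0,0,0],[0,0,0,1,0,0,0],[0,0,0,1,0,0,0]]]'
```

```text
time_s: 13.38
eef_pos: [0.6216, -0.2122, 0.1979]
eef_rot: [0.0, 0.978, 0.207, 0.0]
wrist_force: [0.3, 0.1, -0.7]
opening: 0.56
grasp_force: 62.1
time_s: 13.63
eef_pos: [0.6217, -0.2122, 0.1974]
eef_rot: [0.0, 0.978, 0.207, 0.0]
wrist_force: [-2.0, 1.0, 5.2]
opening: 0.561
grasp_force: 62.4
```

```bash
python3 -m pendant '[[[0.7,0,0,-1,0,0,0],[0.9,0,0,-1,0,0,0],[1,0,0,-1,0,0,0],[1,0,0,-1,0,0,0],[1,0,0,-1,0,0,0]]]'
python3 -m pendant '[[[1,0,0,-15,0,0,0],[1,0,0,-40,0,0,0],[1,0,0,-60,0,0,0],[1,0,0,-60,0,0,0]]]'
python3 - <<'E'
from h import *
go(614.3,-63.7,75,-138)
print(w("side",(264,196),.012)*1000)
E
```

```text
time_s: 14.05
eef_pos: [0.6215, -0.212, 0.1975]
eef_rot: [-0.0, 0.978, 0.207, -0.0]
wrist_force: [0.4, 0.1, -0.0]
opening: 0.999
grasp_force: 0.0
time_s: 14.38
eef_pos: [0.6234, -0.213, 0.264]
eef_rot: [0.003, 0.978, 0.207, 0.003]
wrist_force: [1.0, -0.4, 0.7]
opening: 1.002
grasp_force: 0.0
t 14.3833 shift [  52.2 -140.2   15.3] rot [ 0.003 -0.009  1.256] q6 0.64 tip [ 623.4 -213.    91. ] yaw -66.1 open 1.002 F 0.0
[611.30241483 -60.80536963]
```

```bash
python3 -m pendant '[[[1,52,-140,13,0,0,0.62],[1,52,-140,13,0,0,0.62],[1,52,-140,13,0,0,0.62],[1,52,-140,13,0,0,0.62],[1,52,-140,13,0,0,0.62]]]'
python3 -m pendant '[[[0.85,0,0,0,0,0,0.62],[0.85,0,0,0,0,0,0.62],[0.85,0,0,0,0,0,0.62],[0.85,0,0,0,0,0,0.62],[0.85,0,0,0,0,0,0.62]]]'
python3 -m pendant '[[[0.85,0,0,0,0,0,0],[0.85,0,0,0,0,0,0]]]'
python3 - <<'E'
from h import *
im=ctrl.camera("top");cv2.imwrite("pics/top7.png",im[:,:,::-1])
a=cv2.resize(im[120:216,280:408,::-1],(400,300),interpolation=cv2.INTER_CUBIC)
im=ctrl.camera("side");cv2.imwrite("pics/side7.png",im[:,:,::-1])
cv2.imwrite("pics/7.png",cv2.hconcat([a,cv2.resize(im[126:222,216:344,::-1],(400,300),interpolation=cv2.INTER_CUBIC)]))
go(614,-63,2,-138)
E
```

```text
time_s: 14.8
eef_pos: [0.6111, -0.0577, 0.2442]
eef_rot: [-0.001, 0.995, -0.102, -0.001]
wrist_force: [-0.1, 0.4, -0.2]
opening: 0.998
grasp_force: 0.0
time_s: 15.22
eef_pos: [0.6123, -0.0629, 0.2452]
eef_rot: [-0.0, 0.915, -0.402, 0.0]
wrist_force: [0.4, 0.9, 0.1]
opening: 0.851
grasp_force: 0.0
time_s: 15.38
eef_pos: [0.6123, -0.063, 0.2451]
eef_rot: [-0.0, 0.917, -0.398, 0.0]
wrist_force: [0.0, -0.2, -0.2]
opening: 0.849
grasp_force: 0.0
t 15.4833 shift [ 1.2 -1.3 69.9] rot [-0.    -0.     0.019] q6 2.09 tip [612.3 -63.   71.9] yaw -136.9 open 0.851 F 0.0
```

View pics/7.png

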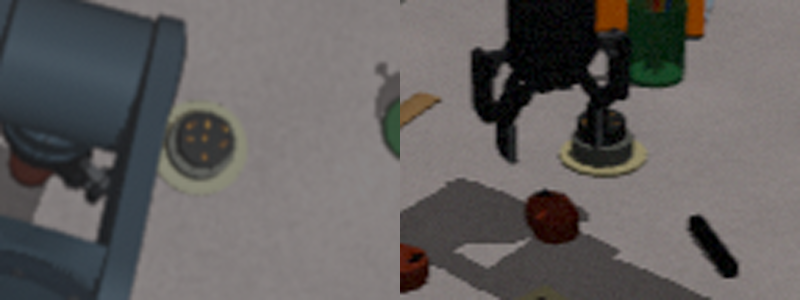

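```bash
python3 -m pendant '[[[0.9,1,-1,25,0,0,0],[0.9,1,-1,45,0,0,0],[0.9,1,-1,62,0,0,0],[0.9,1,-1,70,0,0,0],[0.9,1,-1,70,0,0,0]]]'
python3 -m pendant '[[[0,0,0,0,0,0,0],[0,0,0,0,0,0,0],[0,0,0,0,0,0,0],[0,0,0,0,0,0,0],[0,0,0,0,0,0,0]]]'
python3 -m pendant '[[[0,0,0,0,0,0,0],[0,0,0,0,0,0,0],[0,0,0,0,0,0,0]]]'
python3 -m pendant '[[[0,0,0,-4,0,0,0],[0,0,0,-8,0,0,0],[0,0,0,-8,0,0,0]]]'
```

```text
time_s: 15.9
eef_pos: [0.6126, -0.0628, 0.1725]
eef_rot: [0.0, 0.917, -0.399, -0.002]
wrist_force: [-0.2, 0.0, 0.6]
opening: 0.901
grasp_force: 0.0
time_s: 16.32
eef_pos: [0.6145, -0.0633, 0.1765]
eef_rot: [-0.0, 0.917, -0.4, 0.002]
wrist_force: [0.3, -0.2, 6.9]
opening: 0.505
grasp_force: 63.4
time_s: 16.57
eef_pos: [0.6146, -0.0633, 0.1765]
eef_rot: [-0.0, 0.917, -0.4, 0.002]
wrist_force: [0.5, -0.4, 6.7]
opening: 0.502
grasp_force: 63.4
time_s: 16.82
eef_pos: [0.6139, -0.0631, 0.1836]
eef_rot: [-0.0, 0.917, -0.4, 0.001]
wrist_force: [0.5, -0.2, -0.4]
opening: 0.499
grasp_force: 62.6
```

```bash
python3 -m pendant '[[[0,0,0,-15,0,0,0],[0,0,0,-35,0,0,0],[0,0,0,-55,0,0,0],[0,0,0,-60,0,0,0],[0,0,0,-60,0,0,0]]]'
python3 - <<'E'
from h import *
for p in((258,317),(320,325)): print(w("side",p,.06)*1000)
im=cv2.imread("pics/side0.png");print("card",w("side",(280,281.5),.004)*1000,blob(im,(280,281),.004,30,"side"))
im=cv2.imread("pics/top4.png")
go(450,243,65,-105.7)
E
```

```text
time_s: 17.23
eef_pos: [0.6144, -0.0633, 0.2445]
eef_rot: [-0.0, 0.917, -0.4, 0.002]
wrist_force: [0.3, -0.4, -0.0]
opening: 0.497
grasp_force: 62.6
[431.85033522 402.19530258]
[323.53141794 379.64004681]
card [447.94254518 244.92665868] (449.2, 240.9, [43.4, 62.2], 'long axis deg', 164.0)
t 17.2333 shift [-336.3  -88.     5.6] rot [-0.001 -0.004 -0.548] q6 2.1 tip [614.4 -63.3  71.5] yaw -137.1 open 0.497 F 62.6
```

```bash
python3 -m pendant '[[[0,-25,-6,0,0,0,0],[0,-60,-16,0,0,0,0],[0,-95,-25,0,0,0,0],[0,-130,-34,0,0,0,0],[0,-168,-44,0,0,0,0]]]'
python3 -m pendant '[[[0,-35,-9,0,0,0,0],[0,-75,-20,0,0,0,0],[0,-115,-30,0,0,0,0],[0,-150,-39,0,0,0,0],[0,-168,-44,0,0,0,0]]]'
python3 -m pendant '[[[0,0,0,0,0,0,-0.1],[0,0,0,0,0,0,-0.22],[0,0,0,0,0,0,-0.34],[0,0,0,0,0,0,-0.45],[0,0,0,0,0,0,-0.55]]]'
python3 -m pendant '[[[0,0,0,0,0,0,0],[0,0,0,0,0,0,0]]]'
python3 - <<'E'
from h import *
a=[]
for n in("top","side"):
    im=ctrl.camera(n)[:,:,::-1]; cv2.imwrite(f"pics/{n}8.png",im)
    c=im[190:286,126:254] if n=="top" else im[226:322,216:344]
    a.append(cv2.resize(c,(400,300),interpolation=cv2.INTER_CUBIC))
cv2.imwrite("pics/8.png",cv2.hconcat(a))
go(450,242.5,8,-105.7)
E
```

```text
time_s: 17.65
eef_pos: [0.5301, 0.0908, 0.2411]
eef_rot: [0.0, 0.916, -0.4, -0.001]
wrist_force: [0.6, 0.7, -1.3]
opening: 0.502
grasp_force: 62.6
time_s: 18.07
eef_pos: [0.4463, 0.2455, 0.241]
eef_rot: [0.001, 0.917, -0.399, -0.002]
wrist_force: [0.2, -0.2, -0.6]
opening: 0.499
grasp_force: 62.6
time_s: 18.48
eef_pos: [0.4487, 0.2429, 0.2412]
eef_rot: [0.0, 0.991, -0.133, -0.001]
wrist_force: [0.4, 0.7, -0.9]
opening: 0.503
grasp_force: 62.6
time_s: 18.65
eef_pos: [0.4489, 0.2429, 0.2416]
eef_rot: [0.0, 0.991, -0.137, -0.001]
wrist_force: [0.7, -0.2, -1.5]
opening: 0.503
grasp_force: 62.6
t 18.75 shift [ 1.   0.1 61. ] rot [ 0.001  0.001 -0.001] q6 2.11 tip [449.2 242.9  69. ] yaw -105.8 open 0.503 F 62.6
```

View pics/8.png

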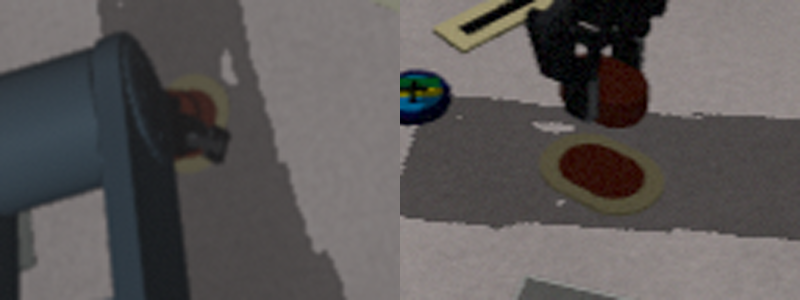

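```bash
python3 -m pendant '[[[0,1,0,18,0,0,0],[0,1,0,36,0,0,0],[0,1,0,48,0,0,0],[0,1,0,55,0,0,0],[0,1,0,59,0,0,0]]]'
python3 -m pendant '[[[0,0,0,1,0,0,0],[0,0,0,1,0,0,0],[0,0,0,1,0,0,0]]]'
python3 -m pendant '[[[0,0,0,1,0,0,0],[0,0,0,1,0,0,0],[0,0,0,1,0,0,0]]]'
```

```text
time_s: 19.17
eef_pos: [0.4499, 0.2426, 0.1824]
eef_rot: [0.0, 0.991, -0.136, -0.001]
wrist_force: [0.2, 0.6, 0.3]
opening: 0.5
grasp_force: 62.6
time_s: 19.42
eef_pos: [0.4508, 0.2429, 0.1833]
eef_rot: [-0.0, 0.991, -0.136, 0.001]
wrist_force: [-0.2, -0.5, -0.9]
opening: 0.498
grasp_force: 62.6
time_s: 19.67
eef_pos: [0.4506, 0.2428, 0.1821]
eef_rot: [-0.0, 0.991, -0.136, 0.0]
wrist_force: [-0.1, 0.1, -0.4]
opening: 0.498
grasp_force: 62.6
```

```bash

python3 -m pendant '[[[0,0,0,1,0,0,0],[0,0,0,1,0,0,0],[0,0,0,1,0,0,0]]]'
python3 -m pendant '[[[0,0,0,1,0,0,0],[0,0,0,1,0,0,0],[0,0,0,1,0,0,0]]]'
```

```text
time_s: 19.92
eef_pos: [0.4504, 0.2427, 0.1807]
eef_rot: [-0.0, 0.991, -0.136, -0.0]
wrist_force: [0.2, -0.2, -0.8]
opening: 0.501
grasp_force: 62.6
time_s: 20.17
eef_pos: [0.4505, 0.2428, 0.1804]
eef_rot: [0.0, 0.991, -0.136, -0.0]
wrist_force: [-3.9, -1.5, 8.9]
opening: 0.501
grasp_force: 63.7
```

```bash
python3 -m pendant '[[[0.6,0,0,-1,0,0,0],[0.75,0,0,-1,0,0,0],[0.85,0,0,-1,0,0,0],[0.85,0,0,-1,0,0,0],[0.85,0,0,-1,0,0,0]]]'
python3 -m pendant '[[[0.85,0,0,-15,0,0,0],[0.85,0,0,-40,0,0,0],[0.85,0,0,-60,0,0,0],[0.85,0,0,-60,0,0,0]]]'
python3 - <<'E'
from h import *
go(465.4,-77.8,70,-140.7)
im=cv2.imread("pics/top5.png")
print(blob(cv2.imread("pics/top3.png"),(299,221.5),.01,16), w("side",(315.5,205),.007)*1000)
E
```

```text
time_s: 20.58
eef_pos: [0.4504, 0.2427, 0.1806]
eef_rot: [0.0, 0.991, -0.136, -0.0]
wrist_force: [0.1, -0.2, -0.1]
opening: 0.851
grasp_force: 0.0
time_s: 20.92
eef_pos: [0.4521, 0.2433, 0.2445]
eef_rot: [-0.001, 0.991, -0.136, 0.003]
wrist_force: [1.3, 0.3, 0.4]
opening: 0.853
grasp_force: 0.0
t 20.9167 shift [ 99.1 305.7   1. ] rot [-0.005 -0.004  0.613] q6 2.1 tip [452.1 243.3  71.5] yaw -105.6 open 0.853 F 0.0
(465.7, -79.0, [12.7, 86.5], 'long axis deg', 127.9) [463.08834424 -77.27679905]
```

```bash
python3 -m pendant '[[[0.5,50,153,0,0,0,0],[0.5,50,153,0,0,0,0],[0.5,50,153,0,0,0,0],[0.5,50,153,0,0,0,0],[0.5,50,153,0,0,0,0]]]'
python3 -m pendant '[[[0.5,50,153,0,0,0,0.61],[0.5,50,153,0,0,0,0.61],[0.5,50,153,0,0,0,0.61],[0.5,50,153,0,0,0,0.61],[0.5,50,153,0,0,0,0.61]]]'
python3 -m pendant '[[[0.4,0,0,0,0,0,0],[0.4,0,0,0,0,0,0]]]'
python3 - <<'E'
from h import *
a=[]
for n in("top","side"):
    im=ctrl.camera(n)[:,:,::-1]; cv2.imwrite(f"pics/{n}9.png",im)
    c=im[170:266,130:258] if n=="top" else im[146:242,246:374]
    a.append(cv2.resize(c,(400,300),interpolation=cv2.INTER_CUBIC))
cv2.imwrite("pics/9.png",cv2.hconcat(a))
print("sack",blob(cv2.imread("pics/top9.png"),(188,228),.02,30))
go(465.2,-78,4,-141)
E
```

```text
time_s: 21.33
eef_pos: [0.4578, 0.077, 0.2403]
eef_rot: [0.001, 0.99, -0.138, 0.0]
wrist_force: [0.1, 0.1, 0.3]
opening: 0.497
grasp_force: 0.0
time_s: 21.75
eef_pos: [0.4652, -0.0843, 0.2409]
eef_rot: [0.001, 0.902, -0.432, 0.001]
wrist_force: [0.2, -0.1, 0.3]
opening: 0.502
grasp_force: 0.0
time_s: 21.92
eef_pos: [0.4641, -0.0788, 0.24]
eef_rot: [-0.0, 0.905, -0.426, -0.001]
wrist_force: [0.3, -1.1, -0.6]
opening: 0.401
grasp_force: 0.0
sack (451.9, 242.1, [46.8, 65.7], 'long axis deg', 165.1)
t 22.0167 shift [ 0.9 -0.7 63.1] rot [0.    0.001 0.012] q6 2.03 tip [464.1 -77.8  67.1] yaw -140.3 open 0.399 F 0.0
```

View pics/9.png

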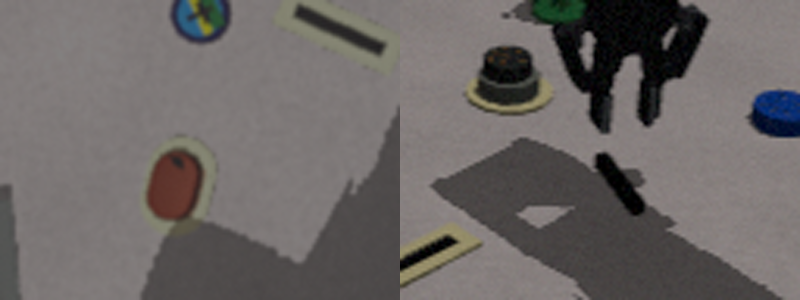

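```bash
python3 -m pendant '[[[0.4,1,-1,22,0,0,0],[0.4,1,-1,42,0,0,0],[0.4,1,-1,56,0,0,0],[0.4,1,-1,63,0,0,0],[0.4,1,-1,63,0,0,0]]]'
python3 -m pendant '[[[0,0,0,0,0,0,0],[0,0,0,0,0,0,0],[0,0,0,0,0,0,0],[0,0,0,0,0,0,0],[0,0,0,0,0,0,0]]]'
python3 -m pendant '[[[0,0,0,-4,0,0,0],[0,0,0,-8,0,0,0],[0,0,0,-8,0,0,0]]]'
```

```text
time_s: 22.43
eef_pos: [0.465, -0.0776, 0.1761]
eef_rot: [0.0, 0.905, -0.425, -0.002]
wrist_force: [-0.7, 0.7, 0.5]
opening: 0.401
grasp_force: 0.0
time_s: 22.85
eef_pos: [0.4664, -0.0792, 0.1786]
eef_rot: [-0.0, 0.904, -0.427, 0.001]
wrist_force: [0.4, 1.3, 4.6]
opening: 0.137
grasp_force: 60.5
time_s: 23.1
eef_pos: [0.4662, -0.0792, 0.1866]
eef_rot: [0.0, 0.904, -0.427, 0.001]
wrist_force: [0.3, -0.1, 0.4]
opening: 0.141
grasp_force: 59.9
```

```bash
python3 -m pendant '[[[0,0,0,-15,0,0,0],[0,0,0,-35,0,0,0],[0,0,0,-50,0,0,-0.1],[0,0,0,-50,0,0,-0.22],[0,0,0,-50,0,0,-0.34]]]'
python3 - <<'E'
from h import *
print(w("side",(250,229.5),.004)*1000,blob(cv2.imread("pics/side0.png"),(250,230),.004,30,"side"))
go(590.5,92,55,-26.3)
E
```

```text
time_s: 23.52
eef_pos: [0.4664, -0.0793, 0.237]
eef_rot: [0.0, 0.964, -0.265, 0.001]
wrist_force: [0.3, -0.1, -0.3]
opening: 0.139
grasp_force: 59.9
[586.58411774  93.0017937 ] (589.6, 89.7, [11.7, 87.5], 'long axis deg', 63.6)
t 23.5167 shift [  19.1 -210.7    9.1] rot [-0.002 -0.002  1.493] q6 1.69 tip [466.4 -79.3  64. ] yaw -120.7 open 0.139 F 59.9
```

```bash
python3 -m pendant '[[[0,4,-42,0,0,0,-0.11],[0,8,-84,0,0,0,-0.23],[0,12,-126,0,0,0,-0.35],[0,16,-168,0,0,0,-0.47],[0,18,-200,0,0,0,-0.6]]]'
python3 -m pendant '[[[0,0,0,0,0,0,-0.12],[0,0,0,0,0,0,-0.24],[0,0,0,0,0,0,-0.36],[0,0,0,0,0,0,-0.48],[0,0,0,0,0,0,-0.6]]]'
python3 - <<'E'
from h import *
go(590,91.5,55,-26.3)
E
```

```text
time_s: 23.93
eef_pos: [0.5858, 0.0852, 0.2359]
eef_rot: [-0.0, 1.0, 0.029, 0.001]
wrist_force: [1.0, -0.7, -0.0]
opening: 0.141
grasp_force: 59.9
time_s: 24.35
eef_pos: [0.5844, 0.0831, 0.2355]
eef_rot: [-0.0, 0.946, 0.324, -0.0]
wrist_force: [-0.2, 0.6, -0.3]
opening: 0.144
grasp_force: 59.9
t 24.35 shift [ 9.6 -3.2  7.5] rot [-0.     0.    -0.453] q6 0.85 tip [584.4  83.1  62.5] yaw -52.2 open 0.144 F 59.9
```

```bash
python3 -m pendant '[[[0,3,-1,4,0,0,-0.12],[0,6,-2,7,0,0,-0.24],[0,9,-3,7,0,0,-0.36],[0,10,-3,7,0,0,-0.45],[0,10,-3,7,0,0,-0.45]]]'
python3 -m pendant '[[[0,0,0,0,0,0,0],[0,0,0,0,0,0,0]]]'
python3 - <<'E'
from h import *
a=[]
for n in("top","side"):
    im=ctrl.camera(n)[:,:,::-1]; cv2.imwrite(f"pics/{n}10.png",im)
    c=im[130:226,180:308] if n=="top" else im[166:262,186:314]
    a.append(cv2.resize(c,(400,300),interpolation=cv2.INTER_CUBIC))
cv2.imwrite("pics/10.png",cv2.hconcat(a))
go(590,91.5,11,-26.3)
E
```

```text
time_s: 24.77
eef_pos: [0.5906, 0.0916, 0.2285]
eef_rot: [-0.0, 0.851, 0.525, -0.0]
wrist_force: [-0.3, 0.3, 0.1]
opening: 0.136
grasp_force: 59.9
time_s: 24.93
eef_pos: [0.5905, 0.0913, 0.2287]
eef_rot: [-0.0, 0.853, 0.523, -0.0]
wrist_force: [0.6, -1.0, 0.7]
opening: 0.139
grasp_force: 59.9
t 25.0333 shift [-0.1 -0.5 44.7] rot [-0.     0.    -0.011] q6 0.42 tip [590.5  91.3  55.7] yaw -26.9 open 0.144 F 59.9
```

View pics/10.png

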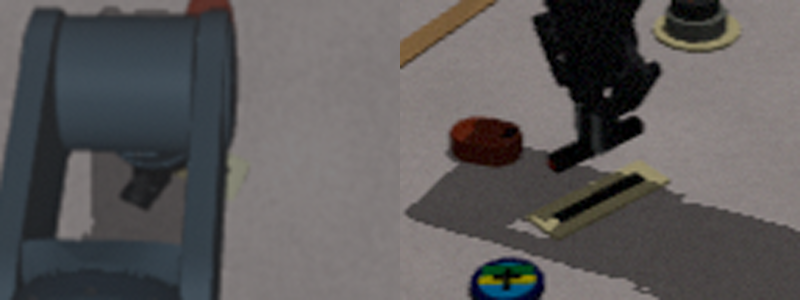

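```bash
python3 -m pendant '[[[0,-1,-2,15,0,0,0],[0,-1,-2,28,0,0,0],[0,-1,-2,37,0,0,0],[0,-1,-2,41,0,0,0],[0,-1,-2,43,0,0,0]]]'
python3 -m pendant '[[[0,0,0,1,0,0,0],[0,0,0,1,0,0,0],[0,0,0,1,0,0,0]]]'
python3 -m pendant '[[[0,0,0,1,0,0,0],[0,0,0,1,0,0,0],[0,0,0,1,0,0,0]]]'
python3 -m pendant '[[[0,0,0,1,0,0,0],[0,0,0,1,0,0,0],[0,0,0,1,0,0,0]]]'
```

```text
time_s: 25.45
eef_pos: [0.5879, 0.0914, 0.1843]
eef_rot: [-0.001, 0.852, 0.524, -0.001]
wrist_force: [0.0, 0.3, -0.0]
opening: 0.138
grasp_force: 59.9
time_s: 25.7
eef_pos: [0.5887, 0.0914, 0.1852]
eef_rot: [0.0, 0.852, 0.524, 0.0]
wrist_force: [-0.6, 0.0, -0.3]
opening: 0.139
grasp_force: 59.9
time_s: 25.95
eef_pos: [0.5885, 0.0915, 0.184]
eef_rot: [0.0, 0.852, 0.524, 0.0]
wrist_force: [-0.0, -0.2, 0.6]
opening: 0.14
grasp_force: 59.9
time_s: 26.2
eef_pos: [0.5884, 0.0915, 0.1827]
eef_rot: [-0.0, 0.852, 0.524, -0.0]
wrist_force: [-0.1, -0.5, 0.6]
opening: 0.142
grasp_force: 59.9
```

```bash
python3 -m pendant '[[[0,0,0,1,0,0,0],[0,0,0,1,0,0,0],[0,0,0,1,0,0,0]]]'
python3 -m pendant '[[[0.25,0,0,0,0,0,0],[0.35,0,0,0,0,0,0],[0.4,0,0,0,0,0,0],[0.4,0,0,0,0,0,0]]]'
python3 -m pendant '[[[0.4,0,0,-15,0,0,0],[0.4,0,0,-40,0,0,0],[0.4,0,0,-75,0,0,0],[0.4,0,0,-110,0,0,0],[0.4,0,0,-110,0,0,0]]]'
python3 -m pendant '[[[0.4,-120,0,-100,0,0,0],[0.4,-120,0,-100,0,0,0],[0.4,-120,0,-100,0,0,0],[0.4,-120,0,-100,0,0,0],[0.4,-120,0,-100,0,0,0]]]'
python3 -m pendant '[[[0.4,-100,100,0,0,0,0],[0.4,-100,100,0,0,0,0],[0.4,-100,100,0,0,0,0],[0.4,-100,100,0,0,0,0],[0.4,-100,100,0,0,0,0]]]'
python3 - <<'E'
from h import *
a=[]
for n in("top","side"):
    im=ctrl.camera(n)[:,:,::-1]; cv2.imwrite(f"pics/{n}11.png",im)
    c=im[100:310,140:420] if n=="top" else im[130:310,190:430]
    a.append(cv2.resize(c,(400,300),interpolation=cv2.INTER_CUBIC))
cv2.imwrite("pics/11.png",cv2.hconcat(a))
print(blob(cv2.imread("pics/top11.png"),(238.5,180),.011,30))
E
```

```text
time_s: 26.45
eef_pos: [0.5885, 0.0915, 0.1826]
eef_rot: [0.0, 0.852, 0.524, -0.0]
wrist_force: [-3.2, -0.1, 6.8]
opening: 0.137
grasp_force: 60.9
time_s: 26.78
eef_pos: [0.5883, 0.0915, 0.1815]
eef_rot: [-0.0, 0.852, 0.524, -0.0]
wrist_force: [0.3, 0.2, 0.3]
opening: 0.398
grasp_force: 0.0
time_s: 27.2
eef_pos: [0.5911, 0.0915, 0.2994]
eef_rot: [0.003, 0.852, 0.524, 0.005]
wrist_force: [2.0, 0.9, 0.6]
opening: 0.399
grasp_force: 0.0
time_s: 27.62
eef_pos: [0.5342, -0.0189, 0.3965]
eef_rot: [0.003, 0.853, 0.523, 0.002]
wrist_force: [1.4, -0.4, 0.6]
opening: 0.402
grasp_force: 0.0
time_s: 28.03
eef_pos: [0.5791, -0.1535, 0.3907]
eef_rot: [0.0, 0.853, 0.522, -0.0]
wrist_force: [-0.4, 0.8, -0.3]
opening: 0.401
grasp_force: 0.0
(589.6, 93.4, [13.1, 89.6], 'long axis deg', 63.7)
```

View pics/11.png

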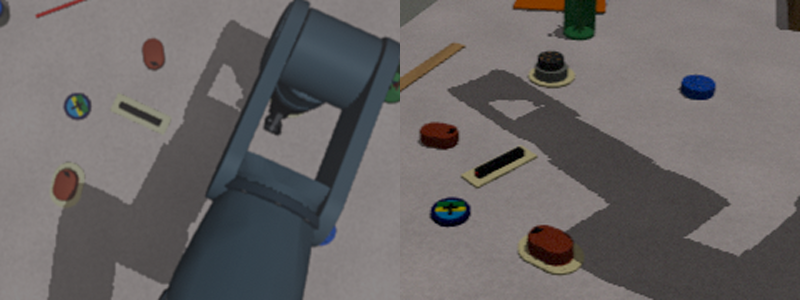

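All parts are in place: the stick is within about 1.5 mm of its outline's centre, the sack and both stones sit on their places, and the medallion is untouched. Letting the arm settle, then handing in.

```bash
python3 -m pendant '[[[0.4,0,0,0,0,0,0],[0.4,0,0,0,0,0,0],[0.4,0,0,0,0,0,0]]]'
python3 -c "
from bench import ctrl
print(ctrl.hand_in())"
```

```text
time_s: 28.38
eef_pos: [0.5783, -0.1485, 0.3917]
eef_rot: [-0.0, 0.851, 0.525, 0.0]
wrist_force: [-0.3, 0.1, -0.5]
opening: 0.401
grasp_force: 0.0
the job is handed in; nothing more can be done
None
```

I handed the job in at about 28 s with all four pieces on their places; the final pictures show each well within tolerance, but the small stone slipped from the grip once at first pick-up and landed about 40 mm away before I regrasped it, and no verdict came back.

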